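# Refit the filter cover of a welder's respirator blower

### The arm

A 7-joint arm with a two-finger parallel gripper is mounted at the origin on the work surface. World frame = base frame: x ahead of the robot, y to its left, z up, the work surface at z = 0. Lengths are in m, angles in rad, forces in N, time in s.
With the tool pointing down it reaches from about 0.4 to 0.85 m from the base axis. Payload 4.5 kg.
Tool frame: the origin (TCP) lies midway between the tips of the shut fingers; the grasp point (between the pads) lies 19 mm behind it; z points along the fingers, y is the direction in which the jaws open and shut (so a half turn about z gives the same grasp; the last joint's range is limited). The gripper opens to 88 mm and grips with 3 to 60 N. Pads are 18 mm wide; open, the fingers measure 123 mm over their backs; the gripper's body (75 mm by 187 mm) begins 45 mm behind the grasp point.
Start: joints at [1.191, 0.689, -0.195, 1.565, 0.157, 0.902, -0.215], TCP at [0.251, -0.572, 0.21] pointing down, gripper open.
Joint ranges: [-3.01, 3.01], [-0.46, 2.08], [-1.47, 1.51], [0.13, 2.56], [-1, 4.14], [0.04, 2.09], [-2.66, 2.66]. Speed limits (rad/s): [2.57, 2.57, 3.14, 3.14, 3.14, 3.14, 3.14].

### API

Orientations are given as a unit quaternion [x, y, z, w].
In Python, from plant import r gives the robot as it stands. The module is installed in compiled form; this text tells all that it offers.
- The arm moves only by the tool carry_out, never from a script. Its argument "commands" is a list of rows, each a list of 6 numbers: the shift along the tool's x, y, z in m, then the turn, a rotation vector about the tool's x, y, z in degrees. In form: [[dx, dy, dz, wx, wy, wz], ...]. A call has 1 to 12 rows; each row is the pose to reach, as a shift and turn from the pose commanded when the call began, along the tool's axes at that moment; what a row does not reach only later rows make up. A row lasts 1/10 s, in which the tool goes at most 50 mm and 8.59 degrees, less where a joint would pass 70% of its speed; a pose out of reach is approached as far as the arm can. A call with a gripper value outside its range is refused whole. "fingers" is the closure in counts, from 0 (fully open) to 255 (shut), set as the call begins (left out, the last holds). The fingers move at their own pace and stop on an object; "grip_force" is the grip in N (left out, the last holds). Time passes only in rows, so rows that repeat a pose let the fingers close. It gives the time, the measured TCP pose, the force and the opening at its end, in the units of the state.
- r.get_state(): the state, without advancing time (a new reading comes with each control period).
- r.snapshot(name): name is "scene" or "side" or "wrist"; returns a dict with "img" (384x512x3 uint8, blue, green, red), "intrinsics" (3x3 intrinsics, pixels), "extrinsics" (4x4, takes a point from camera to world coordinates); the wrist camera has in their place "tool_from_camera" (4x4, takes a point from camera to tool coordinates, whose origin is the TCP and whose axes are the flange's). Camera axes: x right, y down, z forward; pixel columns grow to the right and rows downward; lengths in m; the calibration is good to about 2 mm. A picture is of the moment at which its call begins: read the wrist's pose just before it. There is no depth.
- r.finish_job(): hands the job in, once; it reports no verdict.
Trained networks look in a picture, given as the dict that the camera call returned (one of the last four; its "shot" number tells which), for a name from the list of things; names that differ only in an ending like _2 or _b are one class to them, and where a whole thing is asked for, a point or a joint stands for the part that bears it (a point fixed in the world has none). Each returns a list of dicts, best first, with "p" (0 to 1); they miss things now and then, are a little off and sometimes report something else, mostly with a low value. They report only what shows in the picture. A call takes as long as a camera call. They do not tell look-alikes from the thing itself.
- r.spot_in(picture, label): "xyz" ([x, y, z] in m, in world coordinates, good to about 4 mm: the middle of the surface that is visible of it).
- r.spot_point(picture, label): "xyz" ([x, y, z] in m, in world coordinates, good to about 4 mm: a listed point, or the origin of a listed thing).
The state is a dict: "clock": time; "q": joint angles; "qd": joint speeds; "joint_torque": joint torques, N m; "tool_pos": TCP position; "eef_rot": TCP orientation; "contact_force": force on the tool from outside, world axes, zero at the start; "moment": the same for the moment, N m; "opening": opening from 0.0 (shut) to 1.0 (fully open).
Only numpy, scipy, OpenCV 4.12 (cv2) and the standard library are available. Lean on these libraries where they do the work, as an engineer would, in place of code of your own. Each camera call takes 0.05 s, during which the arm holds its last target.

### The job

Refit the loose filter cover on the welder's respirator blower: pinch its two spring tabs together and put it into the filter port, feeling for the bore because the port collar sits a little off in its rubber surround. Press it fully home against the filter and, still holding it down, let the tabs spring out so that both hook under the port's rim and the cover stays on by itself. Push firmly but with no more than about 25 N, and leave the other things on the bench where they are.

Things in the scene. Friction and masses are not known exactly. Their poses are not given: they have to be found in the camera images.
- cover_mid (a point): Loose grey plastic filter cover, 37 mm high, 50 to 100 g: a round flange 91 mm across with a 73.5 mm skirt below (it lies skirt down) and two upright pinch lugs on top, on its +y and -y sides. This point is on its axis, 18.5 mm above the skirt's lower edge; z up. Heights above that edge: flange underside 13 mm, flange top 17 mm, lug tops 37 mm.
- tab_left (a joint): Spring tab on the cover's +y side, pinched towards the axis along y: 0 = out (free, spring 3 N), 0.0055 m = fully in at its stop (6.3 N). Its lug is 22 mm wide along x, 5 mm thick, 20 mm tall; the two lugs' outer faces are 40 mm apart free, 29 mm fully pinched. Outside each lug are 25 mm of flat flange on which a fingertip can stand.
- tab_right (a joint): The same spring tab on the -y side, 0 to 0.0055 m. Below the flange each tab has a square outward hook, 16 mm wide, its end 41 mm from the axis when free and 35.5 mm when pinched, its top 5.6 mm below the flange underside. Hooks have no ramp: with the tabs out the cover cannot be pushed in.
- port_rim (a point): Nominal centre of the blower's filter port, level with the rim's top, 70 mm above the bench; z up. The round collar (98 mm across) is set in a rubber surround and really stands (and stays) up to 4 mm off in x and in y and 3 mm up or down: find it by feel. Its rim is an inward lip, 4 mm thick, 76 mm bore, over an 87 mm groove all round (any turn fits). Hooks pass the lip only in the last 1.6 mm.
- filter (a joint): Filter in the port on a springy seal; value = how far it is pressed down. Free (0) its top is 10 mm below the rim: the skirt meets it with the flange 3 mm above the rim. It pushes back 6 N at first, 10.5 N at 0.003 m (home: flange on rim), so hold the flange down while the tabs go out; the hooked cover then rises about 1.6 mm (0.0014 m) and stays.
- blower: Black blower box lying on its back, fixed, 51 mm high without the collar: 200 mm along x, 140 mm along y, with a hose socket 34 mm long at the +x end. Origin on the bench under the port's axis; the box reaches 75 mm to -x and 125 mm to +x from it. More than 30 N on it, its collar or the filter breaks it.
- flap_disc: Worn flap disc, 100 mm across, 8 mm high, lying next to the cover. Leave alone. Origin under its centre.
- old_filter: Used round filter, 72 mm across, 20 mm high, standing on the bench beside the blower, on its +y side. Leave alone. Origin under its centre.
- wire_brush: Wire brush with a wooden back, 255 x 26 x 27 mm, lying roughly along x. Leave alone. Origin under its middle.
- dip_tin: Low metal tin, 68 mm across, 55 mm high. Leave alone. Origin under its centre.
- magnet_square: Triangular welding magnet, about 100 mm, 22 mm high. Leave alone. Origin on its long edge.
- tee_coupon: Welded T-joint test piece, base 150 x 100 mm, 68 mm high. Leave alone. Origin under its centre.
- bar_clamp: Bar clamp lying flat, 300 mm long, 24 mm high. Leave alone. Origin at the middle of its bar.
There are look-alikes about, which are no part of the job. Leave any yellow look-alike of the part that bears cover_mid alone.

How it is judged:
By the outcome, as a careful person would: the job done as asked, in the order asked, and still so for the second after the job is handed in, with the robot touching nothing.
It also fails if it takes over 64 s, if anything falls off the work surface, if the arm or the gripper's body presses on something with over 40 N, if the wrist force passes 120 N, or if a joint passes its speed limit or range.

## Working session

There is one attempt and no reset: what is moved stays moved. The work goes in short steps, Python scripts to look and compute and a tool call to move; the robot and the scene stay as the last step left them, time stands still between calls to the robot, and variables do not carry over. Pictures are saved under pics/ and viewed, and the job is handed in when it is done.

Besides the shell and the picture viewer there is one more tool, called as name(argument=value, ...), one argument or row to a line, values as JSON. carry_out: Moves the arm, as the interface text tells. Its arguments: {"type":"object","properties":{"commands":{"type":"array","items":{"type":"array","items":{"type":"number"}}},"fingers":{"type":"number"},"grip_force":{"type":"number"}},"required":["commands"]}

```bash
mkdir -p pics
cat > h.py <<'E'
from plant import r
import numpy as np, cv2
from scipy.spatial.transform import Rotation as R
def st():
    s=r.get_state(); return s
def show():
    s=r.get_state()
    print('t',round(s['clock'],2),'pos',np.round(s['tool_pos'],4),'eul',np.round(R.from_quat(s['eef_rot']).as_euler('xyz',degrees=True),2),'F',np.round(s['contact_force'],1),'M',np.round(s['moment'],2),'op',round(s['opening'],3))
    return s
E
python3 - <<'E'
from h import *
s=show(); print(s['eef_rot'],R.from_quat(s['eef_rot']).as_matrix().round(3))
for n in ['scene','side']:
    p=r.snapshot(n); cv2.imwrite(f'pics/{n}0.png',p['img']); np.savez(f'{n}0.npz',K=p['intrinsics'],E=p['extrinsics'])
    print(n,p['intrinsics'].round(1).tolist(),p['extrinsics'].round(3).tolist())
    for l in ['cover_mid','port_rim','blower','flap_disc','old_filter','dip_tin','wire_brush','magnet_square','tee_coupon','bar_clamp']:
        for d in r.spot_point(p,l)[:3]: print(l,round(d['p'],2),np.round(d['xyz'],3))
print(r.get_state()['clock'])
E
```

```text
t 0.0 pos [ 0.251  -0.5716  0.2092] eul [-1.7989e+02  1.0000e-02  2.3720e+01] F [ 0.2 -0.1  0.4] M [-0.03 -0.06 -0.06] op 1.0
[ 9.78659421e-01  2.05486932e-01 -2.62243040e-04 -8.88997412e-04] [[ 0.916  0.402 -0.001]
 [ 0.402 -0.916  0.002]
 [-0.    -0.002 -1.   ]]
scene [[365.8, 0.0, 255.2], [0.0, 365.8, 187.3], [0.0, 0.0, 1.0]] [[-0.494, 0.565, -0.661, 1.563], [0.869, 0.318, -0.379, 0.605], [-0.004, -0.762, -0.648, 1.043], [0.0, 0.0, 0.0, 1.0]]
cover_mid 0.74 [ 0.515 -0.356  0.015]
cover_mid 0.74 [ 0.534 -0.098  0.021]
cover_mid 0.72 [ 0.597  0.284 -0.003]
flap_disc 0.85 [ 0.654 -0.256 -0.   ]
old_filter 0.56 [ 0.597  0.284 -0.004]
dip_tin 0.8 [ 0.764 -0.186 -0.004]
dip_tin 0.49 [ 0.531 -0.517  0.005]
dip_tin 0.22 [0.542 0.175 0.003]
wire_brush 0.5 [ 0.611  0.444 -0.001]
magnet_square 0.79 [ 0.751  0.006 -0.001]
tee_coupon 0.81 [ 0.535 -0.518  0.001]
bar_clamp 0.72 [0.496 0.582 0.   ]
side [[352.8, 0.0, 253.9], [0.0, 352.8, 193.5], [0.0, 0.0, 1.0]] [[-0.725, -0.381, 0.573, -0.055], [-0.688, 0.388, -0.613, 0.749], [0.011, -0.839, -0.544, 0.713], [0.0, 0.0, 0.0, 1.0]]
cover_mid 0.91 [ 0.404 -0.164  0.02 ]
cover_mid 0.79 [ 0.518 -0.359  0.016]
cover_mid 0.76 [ 0.534 -0.102  0.018]
port_rim 0.9 [0.54  0.175 0.069]
blower 0.93 [ 0.54   0.174 -0.003]
flap_disc 0.56 [ 0.654 -0.25  -0.004]
dip_tin 0.6 [ 0.763 -0.188  0.001]
wire_brush 0.68 [0.612 0.438 0.001]
wire_brush 0.67 [ 0.54   0.173 -0.004]
magnet_square 0.61 [ 0.496  0.578 -0.002]
magnet_square 0.54 [0.754 0.006 0.004]
tee_coupon 0.45 [0.54  0.176 0.07 ]
bar_clamp 0.98 [ 0.497  0.577 -0.006]
1.1
```

View images.

```bash
python3 -c "
import cv2
for n in ['scene0','side0']:
    i=cv2.imread(f'pics/{n}.png'); cv2.imwrite(f'pics/{n}b.png',cv2.resize(i,(800,600),interpolation=cv2.INTER_CUBIC))"
```

```text
(no output)
```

View pics/scene0b.png

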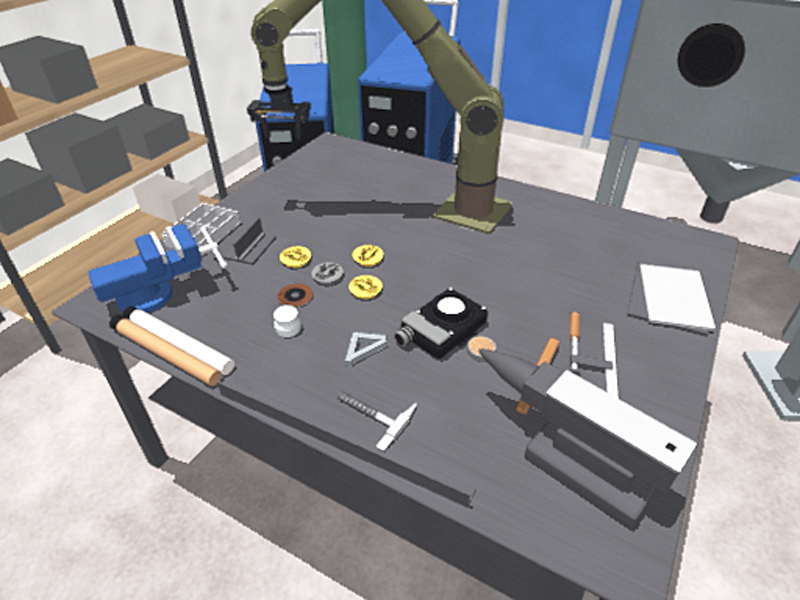

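View pics/side0b.png

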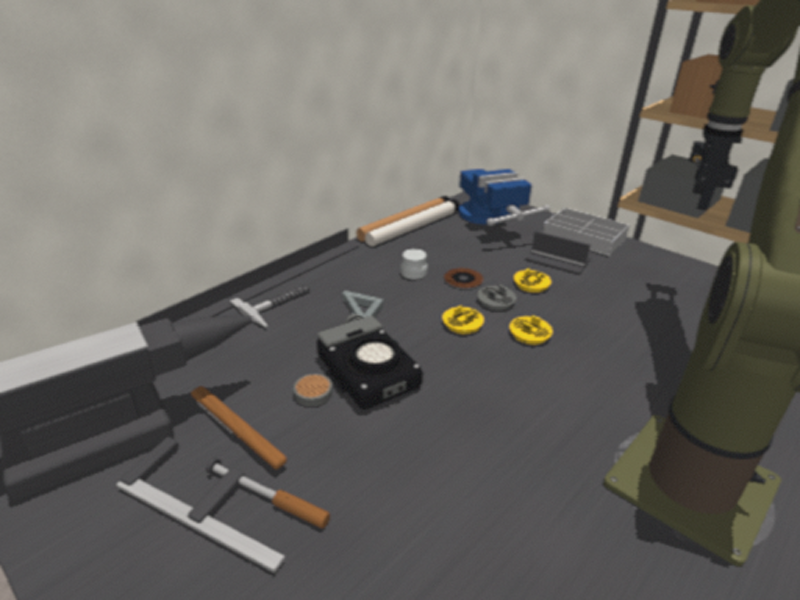

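Candidates (scene 800x600 picture): yellow covers at (295,256), (368,255), (366,287), which are look-alikes to leave alone; the single grey one at (327,272) is mine. In the side view it is at (496,297). Black blower with white filter at (452,305).

```bash
cat >> h.py <<'E'
def ray(K,E,uv,z):
    d=E[:3,:3]@np.linalg.solve(K,np.array([uv[0],uv[1],1.])); o=E[:3,3]
    return o+d*(z-o[2])/d[2]
E
python3 - <<'E'
from h import *
for n,l in [('scene',[(327,272)]),('side',[(496,297)])]:
    d=np.load(f'{n}0.npz'); 
    for uv in l:print(n,ray(d['K'],d['E'],np.array(uv)*0.64,0.02).round(4))
ims=[]
i=cv2.imread('pics/scene0.png')[140:220,160:260]; j=cv2.imread('pics/side0.png')[160:230,270:370]
cv2.imwrite('pics/crop1.png',np.vstack([cv2.resize(i,(500,400),interpolation=2) ,cv2.resize(j,(500,350),interpolation=2)])[:600*2])
E
```

```text
scene [ 0.5417 -0.2188  0.02  ]
side [ 0.5241 -0.2123  0.02  ]
```

View pics/crop1.png

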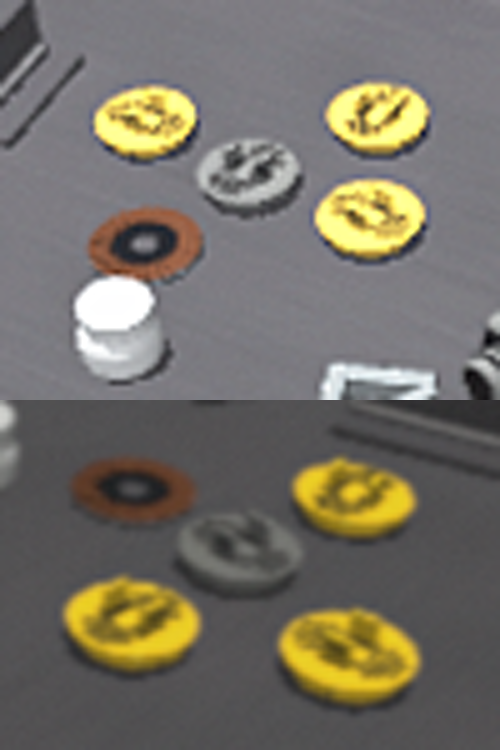

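carry_out(
  commands=[
    [0.03,-0.016,-0.003,0,0,0],
    [0.07,-0.037,-0.01,0,0,0],
    [0.11,-0.058,-0.015,0,0,0],
    [0.15,-0.08,-0.02,0,0,0],
    [0.19,-0.101,-0.025,0,0,0],
    [0.23,-0.122,-0.03,0,0,0],
    [0.27,-0.143,-0.035,0,0,0],
    [0.31,-0.165,-0.04,0,0,0],
    [0.35,-0.186,-0.04,0,0,0],
    [0.38,-0.202,-0.04,0,0,0],
    [0.4,-0.213,-0.04,0,0,0],
    [0.4,-0.213,-0.04,0,0,0],
  ],
)

```text
clock: 2.3
tool_pos: [0.5346, -0.2119, 0.2501]
eef_rot: [0.978, 0.209, 0.001, -0.001]
contact_force: [-0.6, 0.4, 0.0]
opening: 1.006
```

```bash
cat >> h.py <<'E'
def wrist(name,labels=()):
    s=show(); p=r.snapshot('wrist'); T=np.eye(4); T[:3,:3]=R.from_quat(s['eef_rot']).as_matrix(); T[:3,3]=s['tool_pos']
    E=T@p['tool_from_camera']; np.savez(f'{name}.npz',K=p['intrinsics'],E=E)
    cv2.imwrite(f'pics/{name}_raw.png',p['img']); cv2.imwrite(f'pics/{name}.png',cv2.resize(p['img'],(800,600),interpolation=cv2.INTER_CUBIC))
    print(E.round(3).tolist(), p['intrinsics'].round(1).tolist())
    for l in labels:
        for d in r.spot_point(p,l)[:4]: print(l,round(d['p'],2),np.round(d['xyz'],4))
    return p,E
E
python3 -c "
from h import *
wrist('w1',['cover_mid'])"
```

```text
t 2.3 pos [ 0.5346 -0.2119  0.2501] eul [-1.7992e+02 -1.7000e-01  2.4120e+01] F [-0.6  0.4  0. ] M [ 0.01 -0.01  0.  ] op 1.006
[[0.409, -0.867, -0.285, 0.607], [-0.913, -0.389, -0.126, -0.178], [-0.002, 0.311, -0.95, 0.424], [0.0, 0.0, 0.0, 1.0]] [[270.6, 0.0, 252.0], [0.0, 270.6, 188.9], [0.0, 0.0, 1.0]]
cover_mid 0.92 [ 0.5178 -0.3536  0.0235]
cover_mid 0.76 [ 0.5341 -0.0918  0.0208]
cover_mid 0.61 [ 0.534  -0.2257  0.0203]
cover_mid 0.61 [ 0.4017 -0.1684  0.0191]
```

View pics/w1.png

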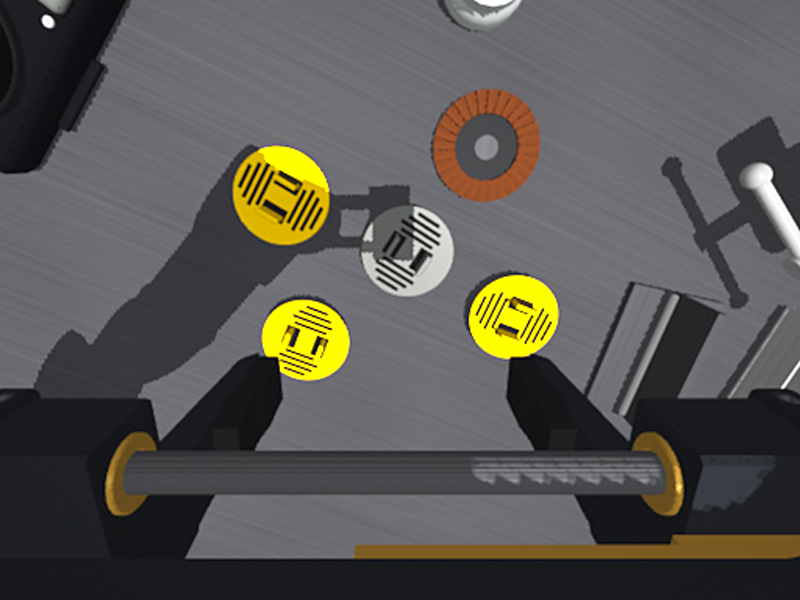

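Run:
```python
from h import *
i=cv2.imread('pics/w1_raw.png')[120:200,220:300]
cv2.imwrite('pics/w1c.png',cv2.resize(i,(600,600),interpolation=cv2.INTER_CUBIC))
```

```text
(no output)
```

View pics/w1c.png

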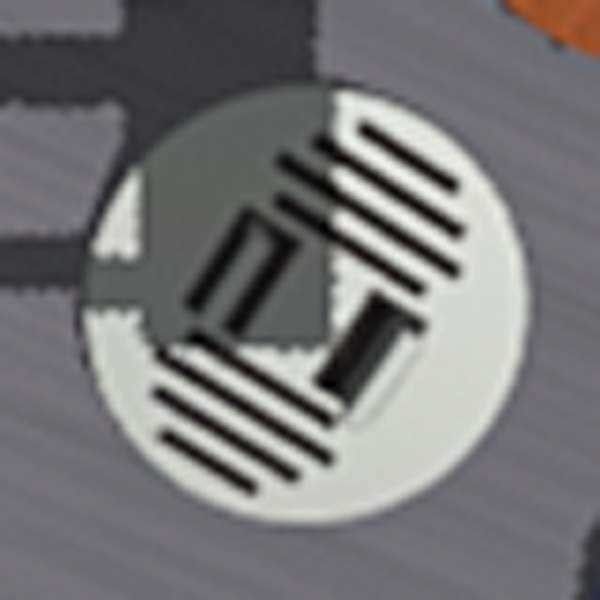

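```bash
cat >> h.py <<'E'
def px(c,o,s): return np.array([o[0]+c[0]/s-.5*0,o[1]+c[1]/s])
E
python3 - <<'E'
from h import *
d=np.load('w1.npz');K,E=d['K'],d['E']
f=lambda u,v,z: ray(K,E,(220+u/7.5,120+v/7.5),z)
print('c',f(306,305,.017).round(4))
im=cv2.imread('pics/w1_raw.png')
# diam check
for a,b in [((82,305),(530,305)),((306,85),(306,525))]:
    print(np.linalg.norm(f(*a,.017)-f(*b,.017)))
def ang(a,b,z=.017):
    v=f(*b,z)-f(*a,z); return np.degrees(np.arctan2(v[1],v[0]))
for a,b in [((360,130),(458,187)),((318,140),(465,235)),((280,160),(460,273)),((277,198),(422,292)),((190,335),(332,425)),((155,352),(330,460)),((158,393),(297,478)),((162,433),(255,492))]: print('y',ang(a,b))
for a,b in [((190,305),(250,215)),((232,330),(290,245))]: print('x',ang(a,b))
T=R.from_quat(r.get_state()['eef_rot']).as_matrix(); print(np.degrees(np.arctan2(T[1,1],T[0,1])),np.degrees(np.arctan2(T[1,0],T[0,0])))
E
```

```text
c [ 0.5326 -0.2259  0.017 ]
0.09139959951972183
0.09144954206477723
y -95.56124643093509
y -98.33959847498929
y -97.76589901259197
y -98.75184932526668
y -98.93672231034657
y -98.39591203759012
y -98.31609618314496
y -99.44200845559446
x -9.41901902773989
x -9.67016410268577
-66.27067337230066 23.729300611628002
```

Run:
```python
from h import *
show(); wrist('w2')
def cen(n):
    d=np.load(n+'.npz'); im=cv2.imread(f'pics/{n}_raw.png').astype(int)
    return d,im
for n in ['w1','w2']:
    d,im=cen(n); 
    m=((np.abs(im[...,0]-im[...,2])<14)&(im.mean(2)>150)).astype(np.uint8); 
    m[:,:225]=0;m[:,295:]=0;m[:125]=0;m[200:]=0
    c=max(cv2.findContours(m,0,1)[0],key=cv2.contourArea); h=cv2.convexHull(c); (x,y),ax,a=cv2.fitEllipse(h); print(n,x,y,ax,ray(d['K'],d['E'],(x,y),.017))
```

```text
t 2.4 pos [ 0.5315 -0.2169  0.2499] eul [1.7997e+02 5.0000e-02 2.3730e+01] F [-0.5  0.2  0.4] M [-0.04 -0.01 -0.04] op 1.001
t 2.4 pos [ 0.5315 -0.2169  0.2499] eul [1.7997e+02 5.0000e-02 2.3730e+01] F [-0.5  0.2  0.4] M [-0.04 -0.01 -0.04] op 1.001
[[0.402, -0.869, -0.288, 0.605], [-0.915, -0.382, -0.127, -0.183], [0.0, 0.315, -0.949, 0.424], [0.0, 0.0, 0.0, 1.0]] [[270.6, 0.0, 252.0], [0.0, 270.6, 188.9], [0.0, 0.0, 1.0]]
w1 260.48046875 160.3284149169922 (57.66512680053711, 58.95163345336914) [ 0.53284728 -0.22525591  0.017     ]
w2 258.25299072265625 156.7218780517578 (57.346824645996094, 59.26710891723633) [ 0.53277824 -0.22558237  0.017     ]
```

carry_out(
  commands=[
    [-0.0005,0.002,0.03,0,0,8],
    [-0.001,0.004,0.06,0,0,16],
    [-0.0015,0.006,0.09,0,0,24],
    [-0.002,0.008,0.12,0,0,30],
    [-0.0023,0.0084,0.145,0,0,32.2],
    [-0.0023,0.0084,0.16,0,0,32.2],
    [-0.0023,0.0084,0.17,0,0,32.2],
    [-0.0023,0.0084,0.17,0,0,32.2],
    [-0.0023,0.0084,0.17,0,0,32.2],
    [-0.0023,0.0084,0.17,0,0,32.2],
  ],
  fingers=104,
  grip_force=15,
)

```text
clock: 3.45
tool_pos: [0.5338, -0.2257, 0.0811]
eef_rot: [0.997, -0.074, 0.001, 0.0]
contact_force: [0.5, -0.1, 0.6]
opening: 0.59
```

```bash
python3 -c "
from h import *
wrist('w3')"
```

```text
t 3.45 pos [ 0.5338 -0.2257  0.0811] eul [ 1.7997e+02 -1.1000e-01 -8.5300e+00] F [ 0.5 -0.1  0.6] M [ 0.09 -0.03 -0.01] op 0.59
[[-0.148, -0.939, -0.309, 0.613], [-0.989, 0.141, 0.046, -0.237], [0.0, 0.312, -0.95, 0.255], [0.0, 0.0, 0.0, 1.0]] [[270.6, 0.0, 252.0], [0.0, 270.6, 188.9], [0.0, 0.0, 1.0]]
```

View pics/w3.png

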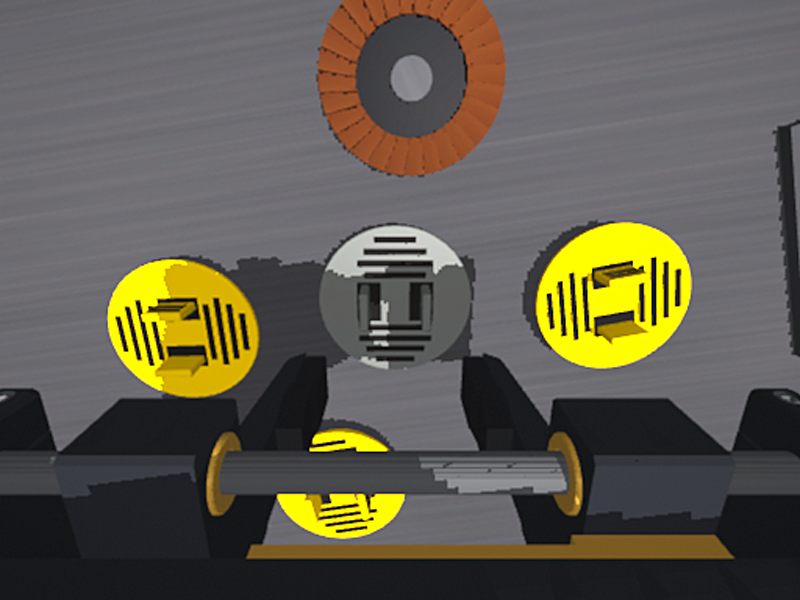

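The grey cover is at (395,297), lugs at (368,302) and (422,302), centred and parallel between the fingers. Descending.

carry_out(
  commands=[
    [0.001,0,0.02,0,0,0],
    [0.001,0,0.04,0,0,0],
    [0.001,0,0.052,0,0,0],
    [0.001,0,0.058,0,0,0],
    [0.001,0,0.061,0,0,0],
    [0.001,0,0.061,0,0,0],
    [0.001,0,0.061,0,0,0],
  ],
)

```text
clock: 4.2
tool_pos: [0.5347, -0.2254, 0.0196]
eef_rot: [0.997, -0.074, 0.001, 0.0]
contact_force: [-0.9, -0.5, -0.8]
opening: 0.594
```

carry_out(
  commands=[
    [0,0,0.0005,0,0,0],
    [0,0,0.001,0,0,0],
    [0,0,0.0015,0,0,0],
    [0,0,0.002,0,0,0],
    [0,0,0.002,0,0,0],
  ],
)

```text
clock: 4.7
tool_pos: [0.5342, -0.2252, 0.017]
eef_rot: [0.997, -0.074, -0.0, 0.0]
contact_force: [0.3, 0.5, 0.3]
opening: 0.597
```

carry_out(
  commands=[
    [0,0,0.0005,0,0,0],
    [0,0,0.001,0,0,0],
    [0,0,0.001,0,0,0],
    [0,0,0.001,0,0,0],
  ],
)

```text
clock: 5.1
tool_pos: [0.5342, -0.2252, 0.016]
eef_rot: [0.997, -0.074, -0.0, 0.0]
contact_force: [0.1, 0.2, -0.3]
opening: 0.59
```

carry_out(
  commands=[
    [0,0,0.0005,0,0,0],
    [0,0,0.001,0,0,0],
    [0,0,0.001,0,0,0],
    [0,0,0.001,0,0,0],
  ],
)

```text
clock: 5.5
tool_pos: [0.5341, -0.2252, 0.015]
eef_rot: [0.997, -0.074, -0.0, 0.0]
contact_force: [0.3, 0.4, 0.5]
opening: 0.591
```

carry_out(
  commands=[
    [0,0,0.0005,0,0,0],
    [0,0,0.001,0,0,0],
    [0,0,0.0015,0,0,0],
    [0,0,0.0015,0,0,0],
  ],
)

```text
clock: 5.9
tool_pos: [0.5341, -0.2251, 0.0134]
eef_rot: [0.997, -0.074, -0.0, 0.0]
contact_force: [-1.3, -0.4, 0.6]
opening: 0.59
```

```bash
python3 -c "
from h import *
wrist('w4')
p=r.snapshot('side'); cv2.imwrite('pics/s4.png',cv2.resize(p['img'][130:250,240:400],(800,600),interpolation=2))"
```

```text
t 5.9 pos [ 0.5341 -0.2251  0.0134] eul [180.     0.    -8.49] F [-1.3 -0.4  0.6] M [ 0.01  0.01 -0.02] op 0.59
[[-0.148, -0.939, -0.311, 0.614], [-0.989, 0.14, 0.047, -0.237], [-0.0, 0.314, -0.949, 0.187], [0.0, 0.0, 0.0, 1.0]] [[270.6, 0.0, 252.0], [0.0, 270.6, 188.9], [0.0, 0.0, 1.0]]
```

View pics/w4.png

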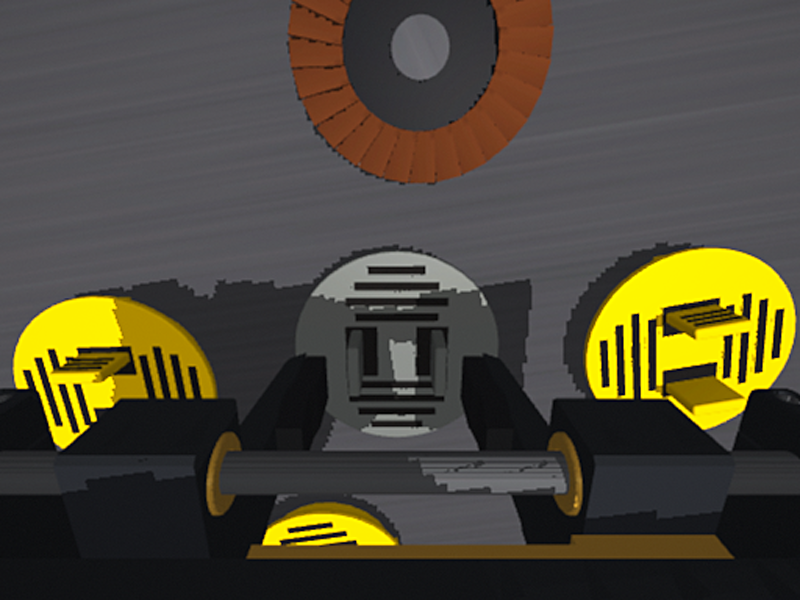

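View pics/s4.png

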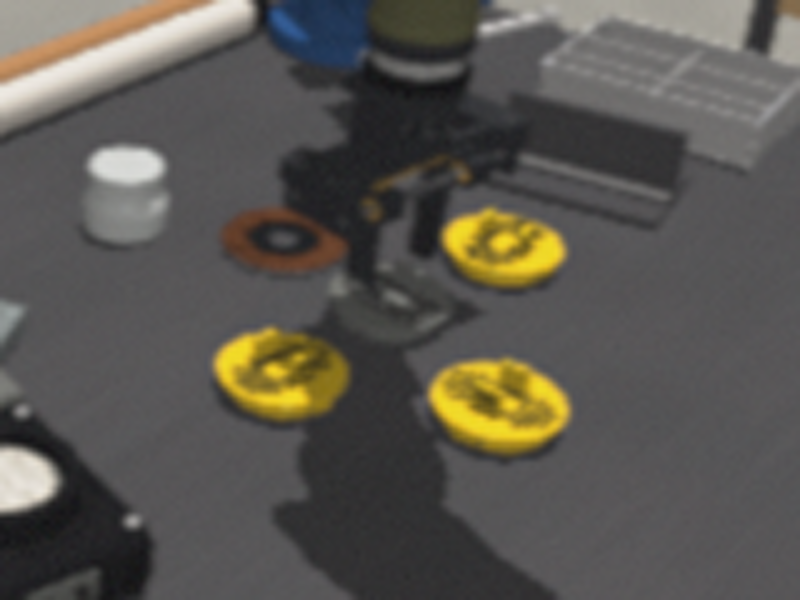

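carry_out(
  commands=[
    [0,0,0.0005,0,0,0],
    [0,0,0.001,0,0,0],
    [0,0,0.0015,0,0,0],
    [0,0,0.002,0,0,0],
    [0,0,0.002,0,0,0],
  ],
)

```text
clock: 6.5
tool_pos: [0.5342, -0.2252, 0.0115]
eef_rot: [0.997, -0.074, -0.0, 0.0]
contact_force: [0.2, -0.1, -0.4]
opening: 0.594
```

carry_out(
  commands=[
    [0,0,0.0005,0,0,0],
    [0,0,0.001,0,0,0],
    [0,0,0.0015,0,0,0],
    [0,0,0.002,0,0,0],
    [0,0,0.002,0,0,0],
  ],
)

```text
clock: 7.0
tool_pos: [0.5342, -0.2251, 0.0094]
eef_rot: [0.997, -0.074, -0.0, 0.0]
contact_force: [-0.1, -0.5, 0.2]
opening: 0.589
```

```bash
python3 -c "
from h import *
p,E=wrist('w5')
K=p['intrinsics']; Ei=np.linalg.inv(p['tool_from_camera'])
for y in (-.026,.026):
  for z in (0,-.01,-.019,-.03):
   for x in (-.009,.009):
    c=Ei@[x,y,z,1]; u=K@c[:3]/c[2]; print(y,z,x,(u[:2]/.64).round(0))
cv2.imwrite('pics/w5c.png',cv2.resize(p['img'][140:340,150:350],(800,600*1),interpolation=2))
"
```

```text
t 7.0 pos [ 0.5342 -0.2251  0.0094] eul [180.     0.    -8.49] F [-0.1 -0.5  0.2] M [0.08 0.04 0.01] op 0.589
[[-0.148, -0.939, -0.311, 0.614], [-0.989, 0.14, 0.046, -0.237], [-0.0, 0.314, -0.949, 0.183], [0.0, 0.0, 0.0, 1.0]] [[270.6, 0.0, 252.0], [0.0, 270.6, 188.9], [0.0, 0.0, 1.0]]
-0.026 0 -0.009 [338. 361.]
-0.026 0 0.009 [336. 325.]
-0.026 -0.01 -0.009 [335. 372.]
-0.026 -0.01 0.009 [333. 334.]
-0.026 -0.019 -0.009 [332. 383.]
-0.026 -0.019 0.009 [330. 343.]
-0.026 -0.03 -0.009 [328. 397.]
-0.026 -0.03 0.009 [326. 355.]
0.026 0 -0.009 [452. 361.]
0.026 0 0.009 [453. 325.]
0.026 -0.01 -0.009 [455. 372.]
0.026 -0.01 0.009 [457. 334.]
0.026 -0.019 -0.009 [458. 383.]
0.026 -0.019 0.009 [460. 343.]
0.026 -0.03 -0.009 [462. 397.]
0.026 -0.03 0.009 [464. 355.]
```

View pics/w5c.png

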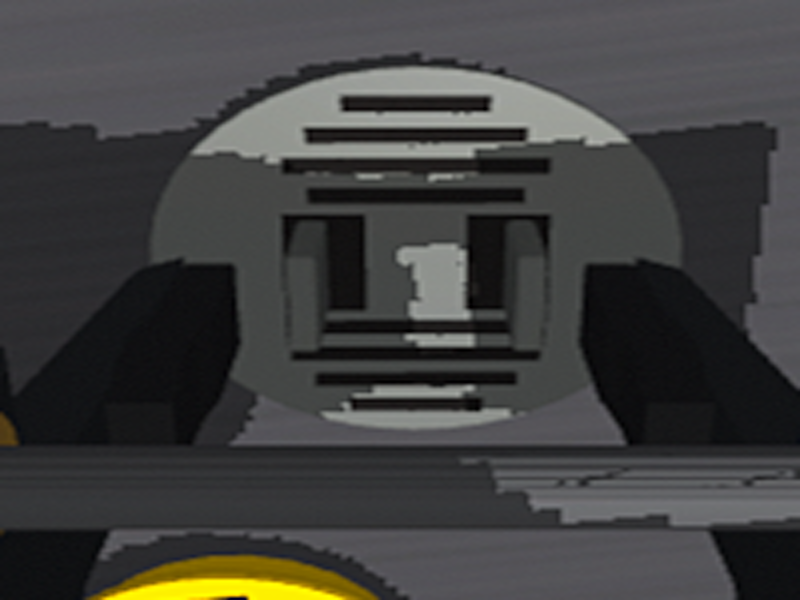

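```bash
python3 -c "
from h import *
d=np.load('side0.npz');K,E=d['K'],np.linalg.inv(d['E'])
yaw=np.radians(-98.49); ty=np.array([np.cos(yaw),np.sin(yaw),0]); tx=np.array([np.cos(yaw+np.pi/2),np.sin(yaw+np.pi/2),0])
for s in (-.026,-.0435,.026,.0435):
  for x in (-.009,.009):
   for z in (0,.03):
    P=np.array([.5341,-.2251,.0134+z])+s*ty+x*tx
    c=E@np.r_[P,1]; u=K@c[:3]/c[2]; print(s,x,z,((u[:2]-[240,130])*5).round(0))
p=r.snapshot('side'); cv2.imwrite('pics/s5.png',cv2.resize(p['img'][150:210,290:370],(800,600),interpolation=2))
p=r.snapshot('scene'); cv2.imwrite('pics/c5.png',cv2.resize(p['img'][130:200,160:253],(800,600),interpolation=2))
"
```

```text
-0.026 -0.009 0 [370. 313.]
-0.026 -0.009 0.03 [374. 278.]
-0.026 0.009 0 [352. 302.]
-0.026 0.009 0.03 [356. 268.]
-0.0435 -0.009 0 [353. 321.]
-0.0435 -0.009 0.03 [357. 286.]
-0.0435 0.009 0 [335. 310.]
-0.0435 0.009 0.03 [339. 275.]
0.026 -0.009 0 [418. 290.]
0.026 -0.009 0.03 [423. 256.]
0.026 0.009 0 [400. 280.]
0.026 0.009 0.03 [405. 246.]
0.0435 -0.009 0 [434. 283.]
0.0435 -0.009 0.03 [439. 249.]
0.0435 0.009 0 [416. 273.]
0.0435 0.009 0.03 [421. 239.]
```

View pics/s5.png

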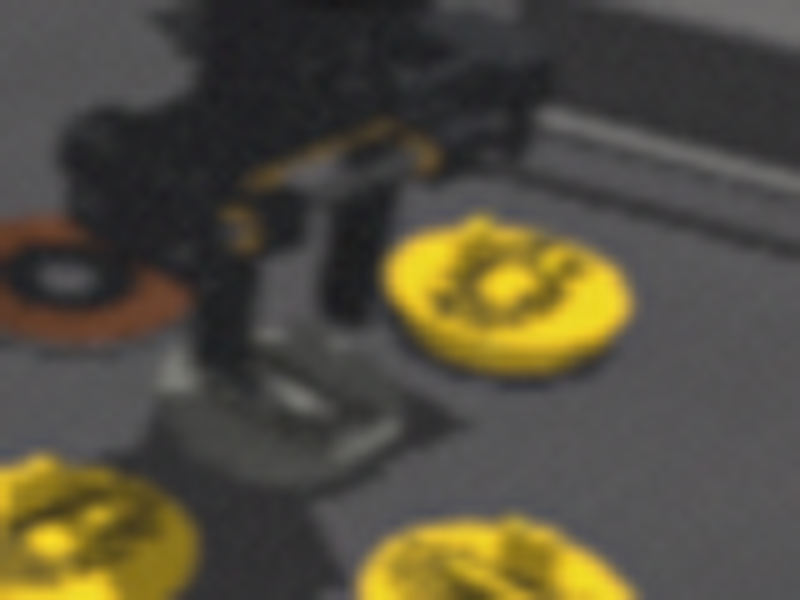

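View pics/c5.png

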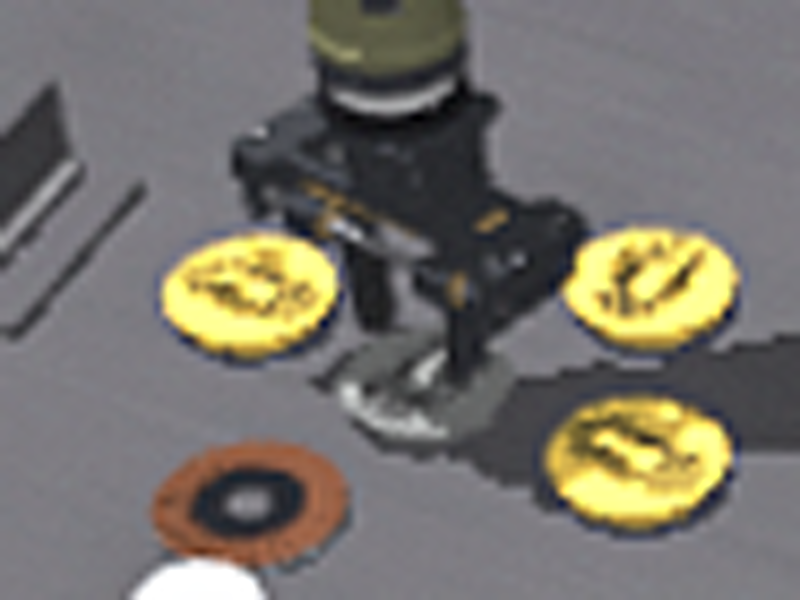

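Contradiction to note: no contact with TCP already 7 mm below the flange top, and both the wrist and side pictures put the fingertips about 30 mm behind the stated TCP. I'll go on by feel.

carry_out(
  commands=[
    [0,0,0.002,0,0,0],
    [0,0,0.004,0,0,0],
    [0,0,0.006,0,0,0],
    [0,0,0.008,0,0,0],
    [0,0,0.009,0,0,0],
    [0,0,0.009,0,0,0],
  ],
)

```text
clock: 7.75
tool_pos: [0.534, -0.2251, 0.0003]
eef_rot: [0.997, -0.074, -0.0, -0.0]
contact_force: [1.1, 0.2, 0.1]
opening: 0.593
```

```bash
python3 -c "
from h import *
p,E=wrist('w6')
cv2.imwrite('pics/w6c.png',cv2.resize(p['img'][140:340,150:350],(800,600*1),interpolation=2))
p=r.snapshot('side'); cv2.imwrite('pics/s6.png',cv2.resize(p['img'][150:210,290:370],(800,600),interpolation=2))
"
```

```text
t 7.75 pos [ 5.340e-01 -2.251e-01  3.000e-04] eul [-1.80e+02  2.00e-02 -8.49e+00] F [1.1 0.2 0.1] M [0.06 0.   0.04] op 0.593
[[-0.148, -0.939, -0.311, 0.614], [-0.989, 0.14, 0.047, -0.237], [-0.0, 0.315, -0.949, 0.174], [0.0, 0.0, 0.0, 1.0]] [[270.6, 0.0, 252.0], [0.0, 270.6, 188.9], [0.0, 0.0, 1.0]]
```

View pics/w6c.png

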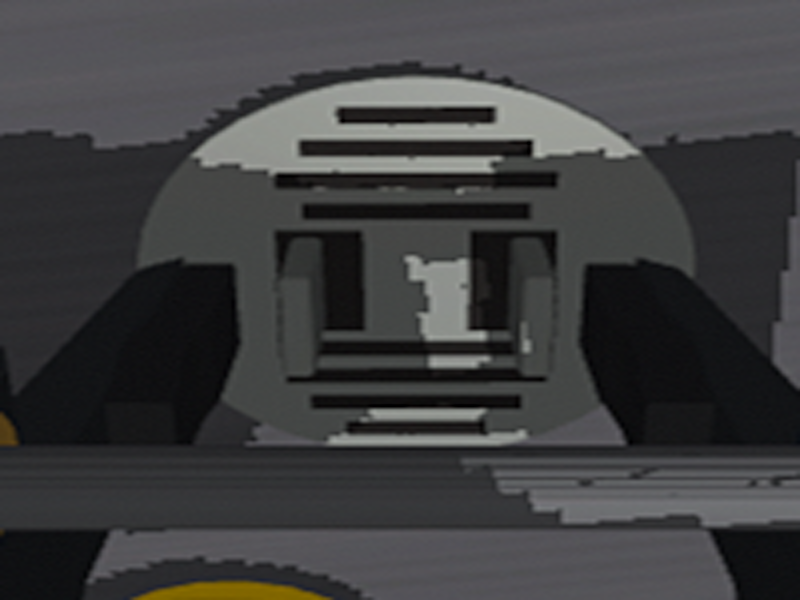

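View pics/s6.png

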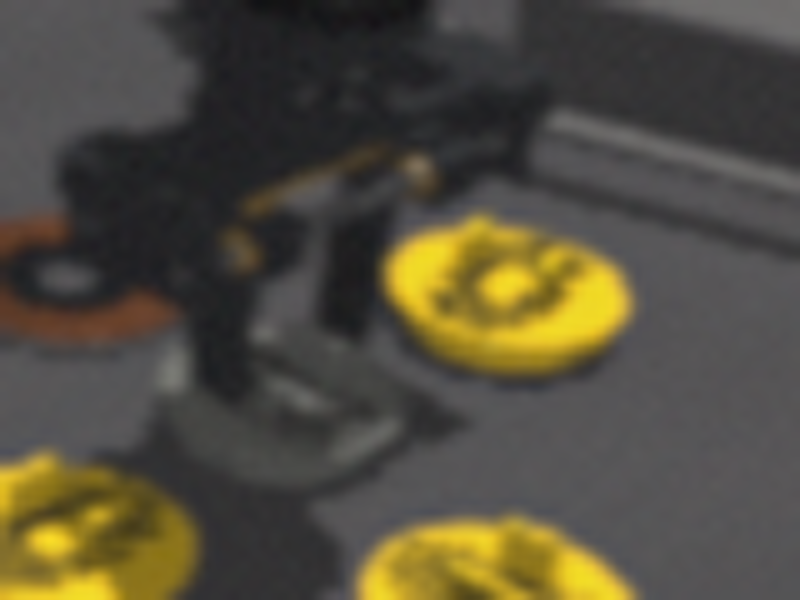

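carry_out(
  commands=[
    [0,0,0.002,0,0,0],
    [0,0,0.004,0,0,0],
    [0,0,0.006,0,0,0],
    [0,0,0.007,0,0,0],
    [0,0,0.008,0,0,0],
    [0,0,0.008,0,0,0],
  ],
)

```text
clock: 8.45
tool_pos: [0.5341, -0.2251, -0.0076]
eef_rot: [0.997, -0.074, -0.0, -0.0]
contact_force: [0.2, 0.0, -0.0]
opening: 0.591
```

carry_out(
  commands=[
    [0,0,0.0005,0,0,0],
    [0,0,0.001,0,0,0],
    [0,0,0.0015,0,0,0],
    [0,0,0.002,0,0,0],
    [0,0,0.002,0,0,0],
  ],
)

```text
clock: 8.95
tool_pos: [0.5342, -0.2252, -0.0095]
eef_rot: [0.997, -0.074, -0.0, 0.0]
contact_force: [0.2, -0.7, 1.1]
opening: 0.595
```

carry_out(
  commands=[
    [0,0,0.0005,0,0,0],
    [0,0,0.001,0,0,0],
    [0,0,0.0015,0,0,0],
    [0,0,0.0015,0,0,0],
  ],
)

```text
clock: 9.35
tool_pos: [0.5342, -0.2251, -0.011]
eef_rot: [0.997, -0.074, -0.0, -0.0]
contact_force: [0.2, -0.7, 0.8]
opening: 0.592
```

carry_out(
  commands=[
    [0,0,0.0005,0,0,0],
    [0,0,0.001,0,0,0],
    [0,0,0.0015,0,0,0],
    [0,0,0.0015,0,0,0],
  ],
)

```text
clock: 9.75
tool_pos: [0.5342, -0.2252, -0.0112]
eef_rot: [0.997, -0.074, 0.0, 0.0]
contact_force: [-2.4, 1.3, 11.6]
opening: 0.596
```

carry_out(
  commands=[
    [0,0,-0.0013,0,0,0],
    [0,0,-0.0013,0,0,0],
    [0,0,-0.0013,0,0,0],
  ],
)

```text
clock: 10.05
tool_pos: [0.5343, -0.2252, -0.0112]
eef_rot: [0.997, -0.074, 0.0, 0.0]
contact_force: [-0.7, -0.3, 2.8]
opening: 0.589
```

carry_out(
  commands=[
    [0,0,0,0,0,0],
    [0,0,0,0,0,0],
    [0,0,0,0,0,0],
    [0,0,0,0,0,0],
    [0,0,0,0,0,0],
    [0,0,0,0,0,0],
  ],
  fingers=210,
  grip_force=20,
)

```text
clock: 10.65
tool_pos: [0.5344, -0.2253, -0.011]
eef_rot: [0.997, -0.074, 0.0, 0.0]
contact_force: [0.4, -0.3, 4.0]
opening: 0.325
```

```bash
python3 -c "
from h import *
p,E=wrist('w7')
cv2.imwrite('pics/w7c.png',cv2.resize(p['img'][140:340,150:350],(800,600*1),interpolation=2))
"
```

```text
t 10.65 pos [ 0.5344 -0.2253 -0.011 ] eul [ 1.7998e+02 -3.0000e-02 -8.4900e+00] F [ 0.4 -0.3  4. ] M [-0.03  0.03 -0.  ] op 0.325
[[-0.148, -0.939, -0.31, 0.614], [-0.989, 0.14, 0.046, -0.237], [0.0, 0.314, -0.95, 0.163], [0.0, 0.0, 0.0, 1.0]] [[270.6, 0.0, 252.0], [0.0, 270.6, 188.9], [0.0, 0.0, 1.0]]
```

View pics/w7c.png

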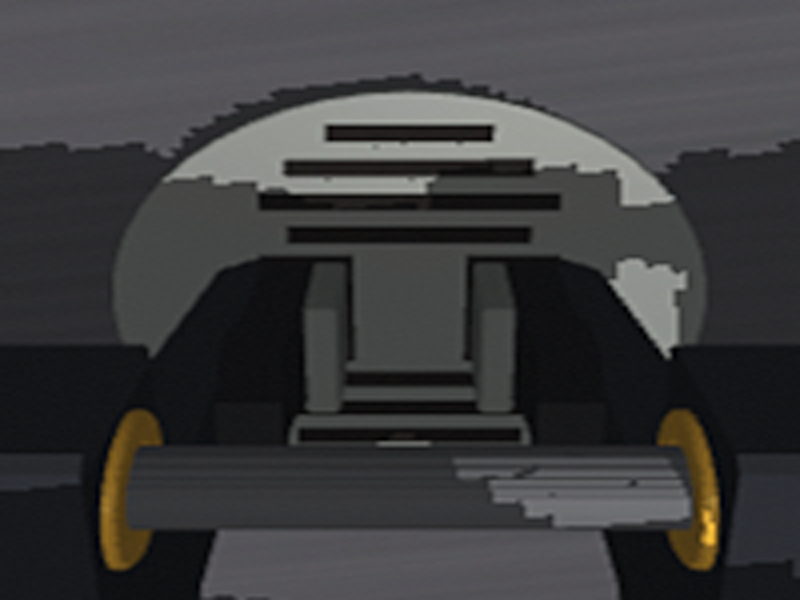

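carry_out(
  commands=[
    [0,0,-0.003,0,0,0],
    [0,0,-0.012,0,0,0],
    [0,0,-0.03,0,0,0],
    [0,0,-0.05,0,0,0],
    [0,0,-0.075,0,0,0],
    [0,0,-0.1,0,0,0],
    [0,0,-0.125,0,0,0],
    [0,0,-0.145,0,0,0],
    [0,0,-0.157,0,0,0],
    [0,0,-0.161,0,0,0],
    [0,0,-0.161,0,0,0],
  ],
)

```text
clock: 11.8
tool_pos: [0.5341, -0.2251, 0.1499]
eef_rot: [0.997, -0.074, 0.0, 0.0]
contact_force: [-0.0, -0.5, -1.3]
opening: 0.318
```

carry_out(
  commands=[
    [-0.005,-0.013,0,0,0,0],
    [-0.015,-0.04,0,0,0,0],
    [-0.028,-0.075,0,0,0,0],
    [-0.043,-0.115,0,0,0,0],
    [-0.058,-0.157,0,0,0,0],
    [-0.074,-0.2,0,0,0,0],
    [-0.09,-0.243,0,0,0,0],
    [-0.106,-0.285,0,0,0,0],
    [-0.12,-0.323,0,0,0,0],
    [-0.132,-0.356,0,0,0,0],
    [-0.139,-0.376,0,0,0,0],
    [-0.142,-0.383,0,0,0,0],
  ],
)

```text
clock: 13.0
tool_pos: [0.4481, 0.178, 0.1489]
eef_rot: [0.997, -0.071, -0.001, -0.0]
contact_force: [0.4, -0.7, -0.7]
opening: 0.319
```

carry_out(
  commands=[
    [0,0,0,0,0,0],
    [0,0,0,0,0,0],
    [0,0,0,0,0,0],
  ],
)

```text
clock: 13.3
tool_pos: [0.4505, 0.1727, 0.1497]
eef_rot: [0.997, -0.075, -0.0, 0.001]
contact_force: [-0.1, -0.0, 0.5]
opening: 0.319
```

```bash
python3 -c "
from h import *
p,E=wrist('w8',['port_rim','blower'])
p=r.snapshot('side'); cv2.imwrite('pics/s8_raw.png',p['img']);cv2.imwrite('pics/s8.png',cv2.resize(p['img'][140:290,180:380],(800,600),interpolation=2))
for d in r.spot_point(p,'port_rim')[:2]: print(d)
"
```

```text
t 13.3 pos [0.4505 0.1727 0.1497] eul [179.93   0.    -8.66] F [-0.1 -0.   0.5] M [ 0.05 -0.   -0.  ] op 0.319
[[-0.151, -0.938, -0.311, 0.53], [-0.989, 0.143, 0.046, 0.161], [0.001, 0.314, -0.949, 0.323], [0.0, 0.0, 0.0, 1.0]] [[270.6, 0.0, 252.0], [0.0, 270.6, 188.9], [0.0, 0.0, 1.0]]
port_rim 0.61 [0.54   0.1782 0.0677]
blower 0.63 [ 0.5407  0.1742 -0.001 ]
{'xyz': [0.5392, 0.1744, 0.067], 'p': 0.97}
```

View pics/w8.png

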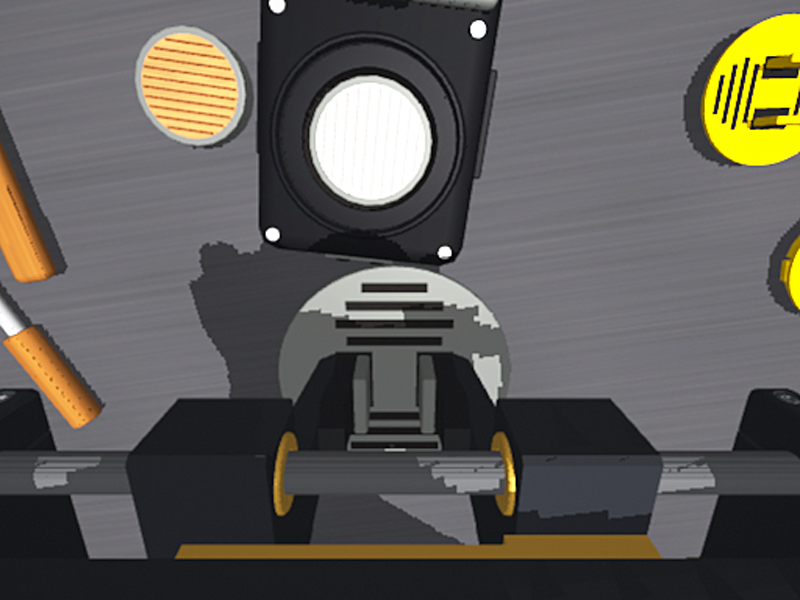

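View pics/s8.png

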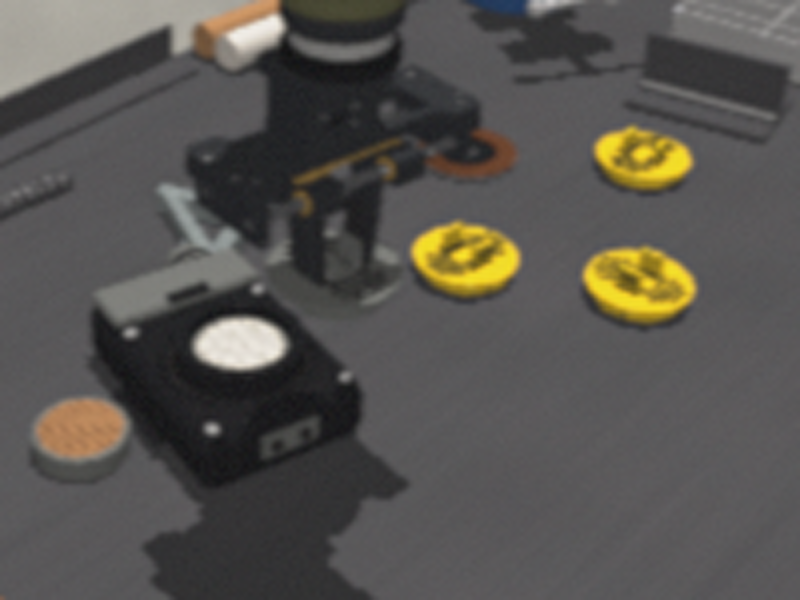

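Run:
```python
import cv2,numpy as np
i=cv2.imread('pics/w8_raw.png')[15:165,160:320].astype(float)
j=np.clip((i/110)**0.6*255,0,255).astype(np.uint8)
cv2.imwrite('pics/w8c.png',cv2.resize(j,(640,600),interpolation=cv2.INTER_CUBIC))
```

```text
(no output)
```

View pics/w8c.png

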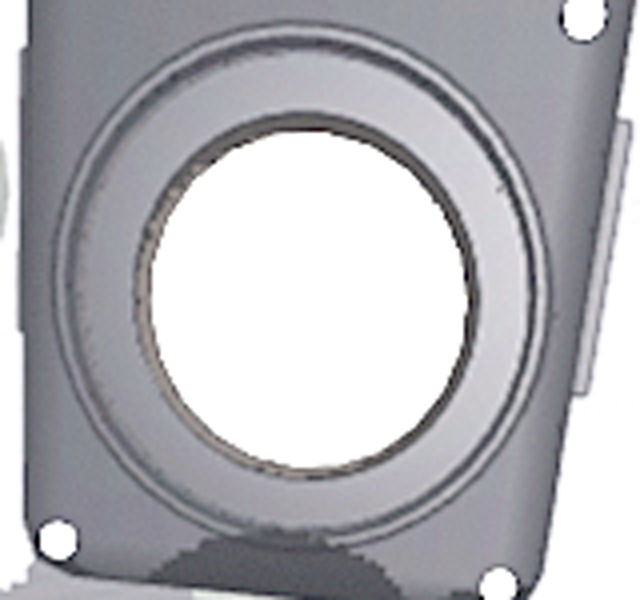

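Run:
```python
from h import *
from scipy.optimize import least_squares
d=np.load('w8.npz');K,E=d['K'],d['E']
im=cv2.imread('pics/w8_raw.png').astype(float).mean(2)
Ei=np.linalg.inv(E)
def proj(P):
    c=Ei[:3,:3]@P.T+Ei[:3,3:4]; u=K@c; return (u[:2]/u[2]).T
th=np.linspace(0,2*np.pi,120,endpoint=False)
def circ(cx,cy,z,r): return np.c_[cx+r*np.cos(th),cy+r*np.sin(th),np.full(len(th),z)]
# white filter edge: ellipse
m=(im>150).astype(np.uint8); cs,_=cv2.findContours(m,0,1)
for c in cs:
    if cv2.contourArea(c)>2000:
        (x,y),ax,a=cv2.fitEllipse(c); 
        if y<150: print('filter',x,y,ax, 'at z.06',ray(K,E,(x,y),.06).round(4), 'r',)
# bore: for each angle radially sample bright(lip) -> dark transition from r=42 inward at z=0.07
def edge(cx,cy,z,r0,r1):
    rs=np.arange(r0,r1,-0.00025); pr=np.array([cv2.remap(im.astype(np.float32),*[q.astype(np.float32).reshape(1,-1) for q in proj(circ(cx,cy,z,r)).T],cv2.INTER_LINEAR)[0] for r in rs])
    g=np.gradient(cv2.GaussianBlur(pr,(1,5),1),axis=0); k=np.argmin(g,0); return rs[k],g.min(0)
for z in (.067,.07,.073):
    cx,cy=.54,.176
    for it in range(6):
        rr,g=edge(cx,cy,z,.0425,.0345)
        ok=np.abs(rr-np.median(rr))<.0018
        A=np.c_[np.cos(th),np.sin(th),np.ones(len(th))][ok]; s=np.linalg.lstsq(A,rr[ok],rcond=None)[0]
        cx+=s[0];cy+=s[1]
    print(z,'bore c',round(cx,4),round(cy,4),'r',round(s[2],4),ok.sum(),'rms',np.std(rr[ok]).round(5))
```

```text
filter 236.66244506835938 89.421142578125 (76.84591674804688, 81.7071533203125) at z.06 [0.5405 0.1734 0.06  ] r
filter 121.23681640625 54.25240707397461 (65.84540557861328, 78.27031707763672) at z.06 [0.5845 0.2689 0.06  ] r
filter 486.5849609375 59.45966720581055 (65.42340850830078, 92.91018676757812) at z.06 [ 0.5318 -0.0496  0.06  ] r
0.067 bore c 0.539 0.1739 r 0.0387 117 rms 0.00017
0.07 bore c 0.5389 0.1738 r 0.0382 117 rms 0.00017
0.073 bore c 0.5388 0.1736 r 0.0378 117 rms 0.00018
```

Run:
```python
from h import *
d=np.load('w8.npz');K,E=d['K'],d['E']; Ei=np.linalg.inv(E)
im=cv2.imread('pics/w8_raw.png').astype(float).mean(2)
def proj(P):
    c=Ei[:3,:3]@P.T+Ei[:3,3:4]; u=K@c; return (u[:2]/u[2]).T
# outer edge of flange: bright->? detect points by hand in 800 img
j=cv2.resize(cv2.imread('pics/w8_raw.png')[160:270,165:340],(800,503),interpolation=2)
tcp=np.array([.4505,.1727,.1497]); yaw=np.radians(-8.66); tx=np.array([np.cos(yaw),np.sin(yaw),0]);ty=np.array([np.sin(yaw),-np.cos(yaw),0])
th=np.linspace(0,2*np.pi,90)
for ox,col in ((-.002,(0,0,255)),(0,(0,255,0)),(.002,(255,0,0))):
    P=tcp+[0,0,.0281]+np.outer(ox+.0455*np.cos(th),tx)+np.outer(.0455*np.sin(th),ty)
    u=proj(P); v=((u-[165,160])*800/175).round().astype(int); cv2.polylines(j,[v.reshape(-1,1,2)],True,col,1)
cv2.imwrite('pics/w8f.png',j)
```

```text
(no output)
```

View pics/w8f.png

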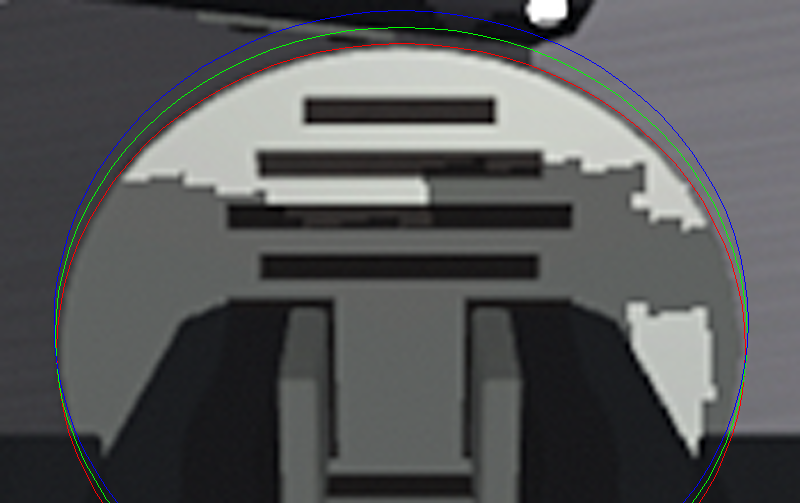

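carry_out(
  commands=[
    [0.01,-0.002,0.002,0,0,0],
    [0.03,-0.005,0.01,0,0,0],
    [0.05,-0.008,0.02,0,0,0],
    [0.07,-0.011,0.035,0,0,0],
    [0.083,-0.013,0.05,0,0,0],
    [0.0895,-0.0142,0.065,0,0,0],
    [0.0895,-0.0142,0.075,0,0,0],
    [0.0895,-0.0142,0.08,0,0,0],
    [0.0895,-0.0142,0.082,0,0,0],
    [0.0895,-0.0142,0.082,0,0,0],
    [0.0895,-0.0142,0.082,0,0,0],
    [0.0895,-0.0142,0.082,0,0,0],
  ],
)

```text
clock: 14.75
tool_pos: [0.5411, 0.1756, 0.0684]
eef_rot: [0.997, -0.074, 0.0, -0.0]
contact_force: [0.2, 0.4, -0.8]
opening: 0.321
```

```bash
python3 -c "
from h import *
p,E=wrist('w9')
p=r.snapshot('side'); cv2.imwrite('pics/s9.png',cv2.resize(p['img'][170:270,190:310],(720,600),interpolation=2))
show()
"
```

```text
t 14.75 pos [0.5411 0.1756 0.0684] eul [-1.7998e+02 -5.0000e-02 -8.4800e+00] F [ 0.2  0.4 -0.8] M [ 0.05  0.02 -0.04] op 0.321
[[-0.147, -0.939, -0.31, 0.62], [-0.989, 0.14, 0.047, 0.164], [-0.001, 0.313, -0.95, 0.242], [0.0, 0.0, 0.0, 1.0]] [[270.6, 0.0, 252.0], [0.0, 270.6, 188.9], [0.0, 0.0, 1.0]]
t 14.85 pos [0.5411 0.1756 0.0683] eul [-1.7998e+02 -4.0000e-02 -8.4900e+00] F [-0.3 -0.4 -0.4] M [0.04 0.02 0.02] op 0.32
```

View pics/s9.png

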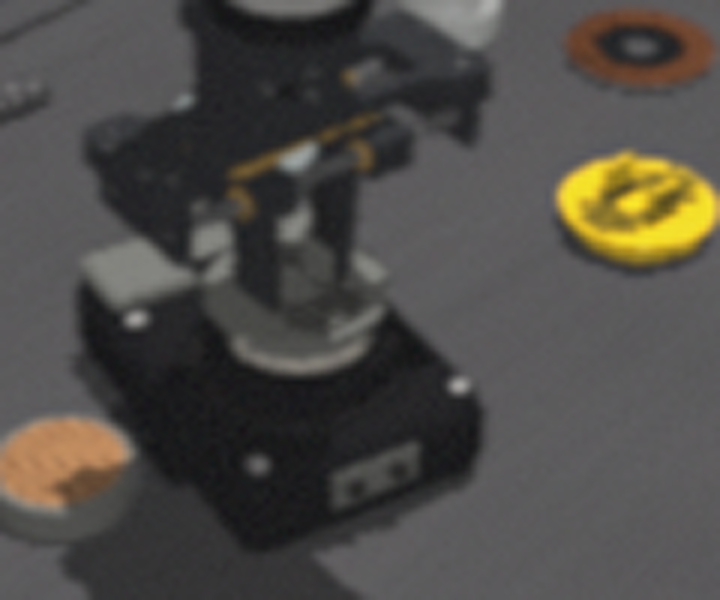

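carry_out(
  commands=[
    [0.0003,0.001,0.001,0,0,0],
    [0.0003,0.002,0.003,0,0,0],
    [0.0003,0.002,0.005,0,0,0],
    [0.0003,0.002,0.006,0,0,0],
    [0.0003,0.002,0.007,0,0,0],
    [0.0003,0.002,0.008,0,0,0],
    [0.0003,0.002,0.009,0,0,0],
    [0.0003,0.002,0.009,0,0,0],
  ],
)

```text
clock: 15.65
tool_pos: [0.5408, 0.1734, 0.0587]
eef_rot: [0.997, -0.074, -0.0, 0.0]
contact_force: [-0.1, 1.2, -0.8]
opening: 0.318
```

carry_out(
  commands=[
    [0,0,0.0005,0,0,0],
    [0,0,0.001,0,0,0],
    [0,0,0.0015,0,0,0],
    [0,0,0.0015,0,0,0],
  ],
)

```text
clock: 16.05
tool_pos: [0.5409, 0.1734, 0.0573]
eef_rot: [0.997, -0.074, 0.0, 0.0]
contact_force: [-0.5, -0.9, -1.1]
opening: 0.322
```

carry_out(
  commands=[
    [0,0,0.0005,0,0,0],
    [0,0,0.001,0,0,0],
    [0,0,0.0015,0,0,0],
    [0,0,0.002,0,0,0],
    [0,0,0.002,0,0,0],
  ],
)

```text
clock: 16.55
tool_pos: [0.5409, 0.1734, 0.0552]
eef_rot: [0.997, -0.074, -0.0, 0.0]
contact_force: [-0.2, -0.3, -0.5]
opening: 0.321
```

carry_out(
  commands=[
    [0,0,0.0005,0,0,0],
    [0,0,0.001,0,0,0],
    [0,0,0.0015,0,0,0],
    [0,0,0.0015,0,0,0],
  ],
)

```text
clock: 16.95
tool_pos: [0.5409, 0.1734, 0.0537]
eef_rot: [0.997, -0.074, -0.0, 0.0]
contact_force: [-0.5, 0.3, -0.5]
opening: 0.316
```

carry_out(
  commands=[
    [0,0,0.0005,0,0,0],
    [0,0,0.001,0,0,0],
    [0,0,0.0015,0,0,0],
    [0,0,0.002,0,0,0],
    [0,0,0.002,0,0,0],
  ],
)

```text
clock: 17.45
tool_pos: [0.5409, 0.1734, 0.0517]
eef_rot: [0.997, -0.074, -0.0, 0.0]
contact_force: [0.5, -0.3, -1.0]
opening: 0.319
```

carry_out(
  commands=[
    [0,0,0.0005,0,0,0],
    [0,0,0.001,0,0,0],
    [0,0,0.0015,0,0,0],
    [0,0,0.0015,0,0,0],
  ],
)

```text
clock: 17.85
tool_pos: [0.541, 0.1734, 0.0506]
eef_rot: [0.997, -0.074, 0.0, -0.0]
contact_force: [0.2, -0.8, 2.5]
opening: 0.32
```

carry_out(
  commands=[
    [0,0,0.0005,0,0,0],
    [0,0,0.001,0,0,0],
    [0,0,0.0015,0,0,0],
    [0,0,0.002,0,0,0],
    [0,0,0.0025,0,0,0],
    [0,0,0.0025,0,0,0],
  ],
)

```text
clock: 18.45
tool_pos: [0.541, 0.1734, 0.0484]
eef_rot: [0.997, -0.074, 0.0, -0.0]
contact_force: [-1.3, -0.2, 7.9]
opening: 0.322
```

carry_out(
  commands=[
    [0,0,0.0005,0,0,0],
    [0,0,0.001,0,0,0],
    [0,0,0.001,0,0,0],
  ],
)

```text
clock: 18.75
tool_pos: [0.5411, 0.1734, 0.0476]
eef_rot: [0.997, -0.074, 0.0, -0.0]
contact_force: [-1.3, -0.8, 8.8]
opening: 0.318
```

carry_out(
  commands=[
    [0,0,0.0005,0,0,0],
    [0,0,0.001,0,0,0],
    [0,0,0.001,0,0,0],
  ],
)

```text
clock: 19.05
tool_pos: [0.5411, 0.1734, 0.0474]
eef_rot: [0.997, -0.074, 0.0, -0.0]
contact_force: [-3.6, -0.7, 15.6]
opening: 0.319
```

carry_out(
  commands=[
    [0,0,0.0005,0,0,0],
    [0,0,0.0007,0,0,0],
    [0,0,0.0007,0,0,0],
  ],
)

```text
clock: 19.35
tool_pos: [0.5412, 0.1735, 0.0472]
eef_rot: [0.997, -0.074, 0.001, -0.0]
contact_force: [-4.3, -0.8, 20.4]
opening: 0.321
```

carry_out(
  commands=[
    [0,0,0,0,0,0],
    [0,0,0,0,0,0],
  ],
  fingers=150,
)

```text
clock: 19.55
tool_pos: [0.5415, 0.1751, 0.0472]
eef_rot: [0.997, -0.074, 0.001, -0.001]
contact_force: [-4.1, 3.0, 18.8]
opening: 0.414
```

carry_out(
  commands=[
    [0,0,0,0,0,0],
    [0,0,0,0,0,0],
    [0,0,0,0,0,0],
    [0,0,0,0,0,0],
  ],
  fingers=122,
)

```text
clock: 19.95
tool_pos: [0.542, 0.1761, 0.0472]
eef_rot: [0.997, -0.073, 0.001, -0.002]
contact_force: [-2.6, 3.5, 16.6]
opening: 0.518
```

```bash
python3 -c "
from h import *
p,E=wrist('w10')
cv2.imwrite('pics/w10c.png',cv2.resize(p['img'][140:340,150:350],(800,600*1),interpolation=2))
"
```

```text
t 19.95 pos [0.542  0.1761 0.0472] eul [-1.7976e+02 -1.4000e-01 -8.4200e+00] F [-2.6  3.5 16.6] M [ 0.56  0.69 -0.06] op 0.518
[[-0.146, -0.94, -0.308, 0.621], [-0.989, 0.138, 0.05, 0.164], [-0.004, 0.312, -0.95, 0.221], [0.0, 0.0, 0.0, 1.0]] [[270.6, 0.0, 252.0], [0.0, 270.6, 188.9], [0.0, 0.0, 1.0]]
```

View pics/w10c.png

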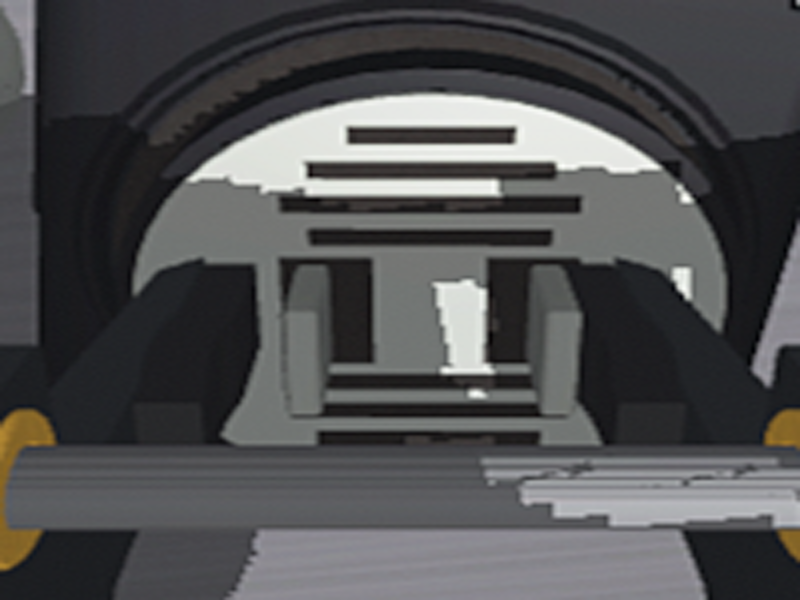

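carry_out(
  commands=[
    [0,0.001,0.0003,0,0,0],
    [0,0.001,0.0003,0,0,0],
    [0,0.001,0.0003,0,0,0],
    [0,0.001,0.0003,0,0,0],
  ],
  fingers=110,
)

```text
clock: 20.4
tool_pos: [0.5425, 0.1773, 0.0472]
eef_rot: [0.997, -0.073, 0.002, -0.003]
contact_force: [-2.4, 7.2, 17.8]
opening: 0.567
```

```bash
python3 -c "
from h import *
p,E=wrist('w11')
cv2.imwrite('pics/w11c.png',cv2.resize(p['img'][140:340,150:350],(800,600*1),interpolation=2))
"
```

```text
t 20.4 pos [0.5425 0.1773 0.0472] eul [-179.6    -0.22   -8.34] F [-2.4  7.2 17.8] M [ 1.13  0.67 -0.12] op 0.567
[[-0.145, -0.941, -0.306, 0.621], [-0.989, 0.136, 0.052, 0.165], [-0.007, 0.311, -0.951, 0.221], [0.0, 0.0, 0.0, 1.0]] [[270.6, 0.0, 252.0], [0.0, 270.6, 188.9], [0.0, 0.0, 1.0]]
```

View pics/w11c.png

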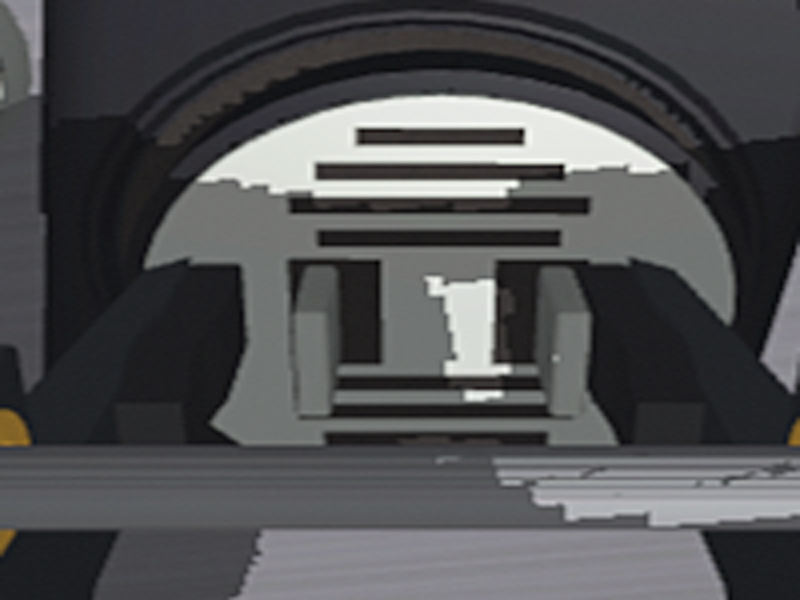

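carry_out(
  commands=[
    [0,0,-0.001,0,0,0],
    [0,0,-0.002,0,0,0],
    [0,-0.001,-0.003,0,0,0],
    [0,-0.001,-0.004,0,0,0],
    [0,-0.001,-0.005,0,0,0],
    [0,-0.001,-0.006,0,0,0],
    [0,-0.001,-0.006,0,0,0],
  ],
)

```text
clock: 21.15
tool_pos: [0.5408, 0.1729, 0.0506]
eef_rot: [0.997, -0.074, -0.0, 0.0]
contact_force: [-0.1, 0.3, -0.1]
opening: 0.568
```

carry_out(
  commands=[
    [0,0,-0.005,0,0,0],
    [0,0,-0.015,0,0,0],
    [0,0,-0.03,0,0,0],
    [0,0,-0.05,0,0,0],
    [0,0,-0.07,0,0,0],
    [0,0,-0.085,0,0,0],
    [0,0,-0.09,0,0,0],
    [0,0,-0.09,0,0,0],
    [0,0,-0.09,0,0,0],
  ],
)

```text
clock: 22.05
tool_pos: [0.5405, 0.1733, 0.1404]
eef_rot: [0.997, -0.074, -0.0, 0.0]
contact_force: [0.3, -0.7, 0.5]
opening: 0.57
```

```bash
python3 -c "
from h import *
p,E=wrist('w12')
p=r.snapshot('side'); cv2.imwrite('pics/s12.png',cv2.resize(p['img'][170:270,190:310],(720,600),interpolation=2))
"
```

```text
t 22.05 pos [0.5405 0.1733 0.1404] eul [ 1.7997e+02  4.0000e-02 -8.4800e+00] F [ 0.3 -0.7  0.5] M [0.07 0.01 0.02] op 0.57
[[-0.148, -0.939, -0.311, 0.62], [-0.989, 0.14, 0.046, 0.162], [0.0, 0.315, -0.949, 0.314], [0.0, 0.0, 0.0, 1.0]] [[270.6, 0.0, 252.0], [0.0, 270.6, 188.9], [0.0, 0.0, 1.0]]
```

View pics/w12.png

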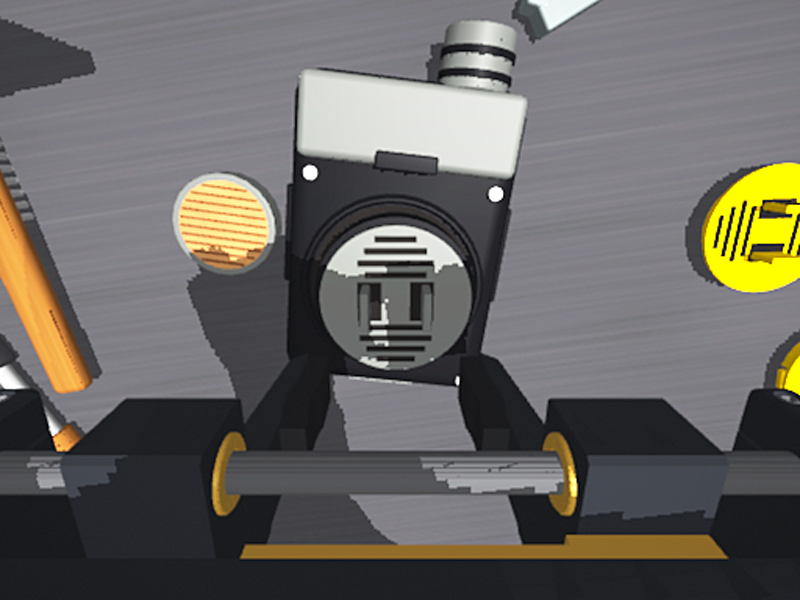

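View pics/s12.png

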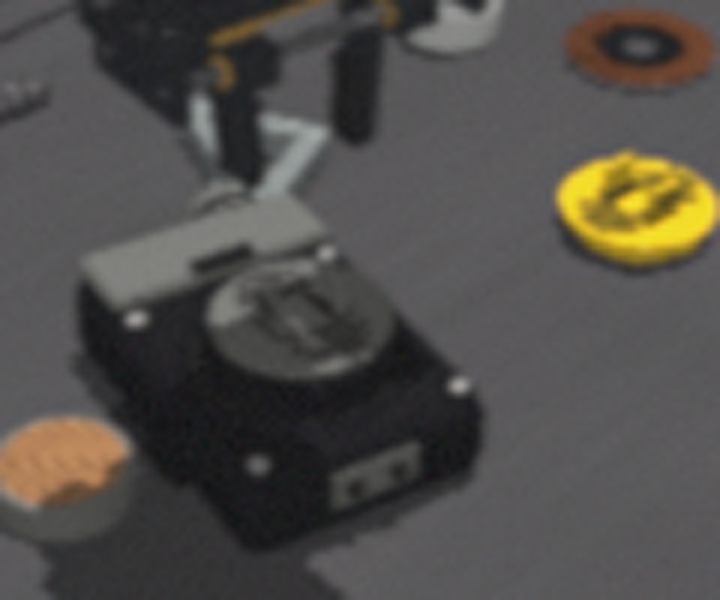

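Cover seated at (395,297), lugs symmetric. Checking the seat height by a light touch: 0.0489 is expected if hooked, 0.0504 if not.

carry_out(
  commands=[
    [0,0,0.01,0,0,0],
    [0,0,0.03,0,0,0],
    [0,0,0.05,0,0,0],
    [0,0,0.07,0,0,0],
    [0,0,0.08,0,0,0],
    [0,0,0.086,0,0,0],
    [0,0,0.088,0,0,0],
    [0,0,0.0885,0,0,0],
    [0,0,0.089,0,0,0],
    [0,0,0.0895,0,0,0],
    [0,0,0.09,0,0,0],
    [0,0,0.09,0,0,0],
  ],
)

```text
clock: 23.35
tool_pos: [0.541, 0.1735, 0.051]
eef_rot: [0.997, -0.074, 0.0, -0.0]
contact_force: [-0.2, 1.0, 0.6]
opening: 0.57
```

carry_out(
  commands=[
    [0,0,0.0005,0,0,0],
    [0,0,0.001,0,0,0],
    [0,0,0.001,0,0,0],
    [0,0,0.001,0,0,0],
  ],
)

```text
clock: 23.75
tool_pos: [0.5409, 0.1734, 0.0498]
eef_rot: [0.997, -0.074, 0.0, 0.0]
contact_force: [0.9, 1.0, 0.6]
opening: 0.566
```

carry_out(
  commands=[
    [0,0,0.0003,0,0,0],
    [0,0,0.0006,0,0,0],
    [0,0,0.0006,0,0,0],
    [0,0,0.0006,0,0,0],
  ],
)

```text
clock: 24.15
tool_pos: [0.5409, 0.1734, 0.0492]
eef_rot: [0.997, -0.074, 0.0, 0.0]
contact_force: [0.1, 0.2, 0.3]
opening: 0.568
```

carry_out(
  commands=[
    [0,0,0.0003,0,0,0],
    [0,0,0.0006,0,0,0],
    [0,0,0.0006,0,0,0],
    [0,0,0.0006,0,0,0],
  ],
)

```text
clock: 24.55
tool_pos: [0.541, 0.1734, 0.049]
eef_rot: [0.997, -0.074, 0.0, -0.0]
contact_force: [-0.7, -0.2, 5.3]
opening: 0.565
```

Contact came at 0.0490, which matches the hooked height. Retreating.

carry_out(
  commands=[
    [0,0,-0.002,0,0,0],
    [0,0,-0.006,0,0,0],
    [0,0,-0.015,0,0,0],
    [0,0,-0.03,0,0,0],
    [0,0,-0.055,0,0,0],
    [0,0,-0.08,0,0,0],
    [0,0,-0.105,0,0,0],
    [0,0,-0.12,0,0,0],
    [0,0,-0.13,0,0,0],
    [0,0,-0.13,0,0,0],
    [0,0,-0.13,0,0,0],
  ],
)

```text
clock: 25.65
tool_pos: [0.5405, 0.1733, 0.1783]
eef_rot: [0.997, -0.074, -0.0, 0.0]
contact_force: [0.7, -0.6, -0.7]
opening: 0.571
```

```bash
python3 -c "
from h import *
p,E=wrist('w13')
cv2.imwrite('pics/w13c.png',cv2.resize(p['img'][100:260,150:350],(750,600),interpolation=2))
"
```

```text
t 25.65 pos [0.5405 0.1733 0.1783] eul [ 1.7998e+02  4.0000e-02 -8.4900e+00] F [ 0.7 -0.6 -0.7] M [ 0.12 -0.    0.02] op 0.571
[[-0.148, -0.939, -0.311, 0.62], [-0.989, 0.14, 0.046, 0.162], [0.0, 0.315, -0.949, 0.352], [0.0, 0.0, 0.0, 1.0]] [[270.6, 0.0, 252.0], [0.0, 270.6, 188.9], [0.0, 0.0, 1.0]]
```

View pics/w13c.png

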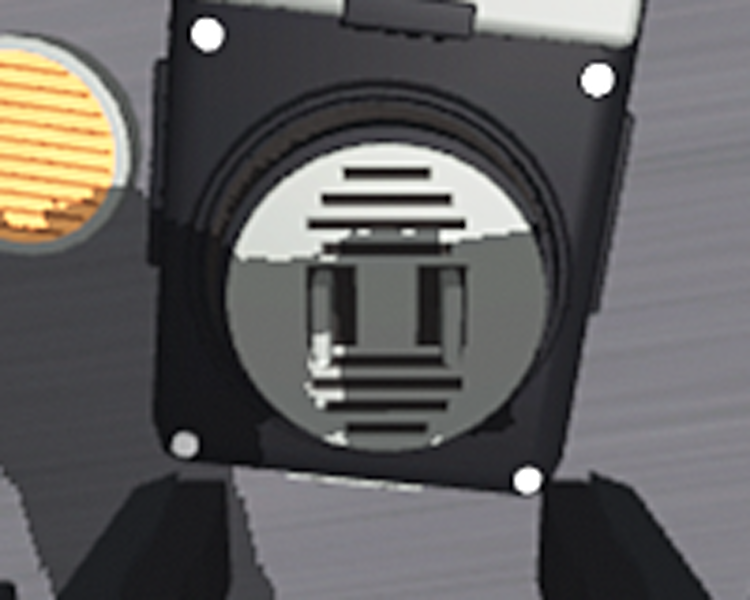

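The cover sits level at (387,297), both lugs are at the outer ends of their slots at (320,310) and (455,310), and the gripper is clear.

```bash
python3 -c "
from h import *
print(r.finish_job()); show()"
```

```text
the job is handed in; nothing more can be done
None
the job is handed in; nothing more can be done
```

The grey filter cover is back on the blower with both tabs hooked under the rim, and the job is handed in at about 26 s.

I pinched the tabs fully in (about 28.5 mm across the lugs), measured the bore centre from the wrist camera at about (0.539, 0.174), and lowered the cover by feel. It went in without touching the lip. I pressed it home with about 20 N and opened the fingers while still holding it down with 17–19 N.

**Last checks**
- **Seat height:** a light touch met the flange at TCP z 0.0490. That is about 1.7 mm above home, as expected when both tabs are hooked; an unhooked cover would have been met at about 0.0504.
- **Tabs:** the last picture shows both lugs fully out, the cover level, and the gripper clear of everything.
- **Other things:** I touched none of the other things on the bench, including the yellow look-alikes. I took no final picture of the whole bench to confirm this.

**Things that disagreed or went less than cleanly**
- **Fingertip position:** the fingertips are about 28 mm behind the stated TCP. Both cameras and the touch on the flange showed this, so I worked to the measured value.
- **Side drag:** while I opened the fingers one tip stuck to the flange, which pulled the tool about 4 mm sideways with up to 7 N. It sprang back when I lifted off, and the seat-height check was made after that.

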